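Strip the camera and its balance weight from the groove microscope

ROBOT

A 6-joint arm with a two-finger parallel gripper is mounted at the origin on the work surface. World frame = base frame: x ahead of the robot, y to its left, z up, the work surface at z = 0. Lengths are in m, angles in rad, forces in N, time in s.
With the tool pointing down it reaches from about 0.35 to 0.85 m from the base axis. Payload 8.1 kg.
Tool frame: the origin (TCP) lies between the finger pads; the fingertips stand 11 mm ahead of it and the grasp point (between the pads) lies 8 mm behind it (robot.tips_ahead is the distance from the TCP to the fingertips, in m); z points along the fingers, y is the line along which they close (so a half turn about z gives the same grasp; the last joint's range is limited). The gripper opens to 93 mm and grips with 3 to 60 N. Pads are 15 mm wide; open, the fingers measure 128 mm over their backs; the gripper's body (75 mm by 188 mm) begins 65 mm behind the grasp point.
Start: joints at [-1.429, 0.13, 1.488, -0, 1.523, -0.085], TCP at [0.135, -0.585, 0.201] pointing down, gripper open.
Joint ranges: [-2.96, 2.96], [-0.89, 2.26], [0.02, 2.5], [-1.34, 4.48], [0, 2.73], [-2.66, 2.66]. Speed limits (rad/s): [2.39, 2.39, 2.79, 3.14, 3.14, 3.14].

INTERFACE

Orientations are given as a rotation vector (axis times angle).
In Python, from plant import robot gives the robot as it stands. The module is installed in compiled form; this text tells all that it offers.
- The arm moves only by the tool move_arm, never from a script. Its argument "deltas" is one flat list of numbers, 7 for each row, row after row: the shift along the tool's x, y, z in m, then the turn, a rotation vector about the tool's x, y, z in rad, then the opening, from 0 (shut) to 1 (fully open). A call has 1 to 12 rows; each row is the pose to reach, as a shift and turn from the pose commanded when the call began, along the tool's axes at that moment; what a row does not reach only later rows make up. A row lasts 1/8 s, in which the tool goes at most 62.5 mm and 10.7 degrees, less where a joint would pass 70% of its speed; a pose out of reach is approached as far as the arm can. A call with a gripper value outside its range is refused whole. The fingers move at their own pace and stop on an object; "squeeze" is the grip in N (left out, the last holds). Time passes only in rows, so rows that repeat a pose let the fingers close. It gives the time, the measured TCP pose, the force, the opening and the grip force at its end, in the units of the state.
- robot.read_state(): the state, without advancing time (a new reading comes with each control period).
- robot.read_camera(name): name is "scene" or "top" or "wrist"; returns (picture, depth): 480x640x3 uint8, red, green, blue; 480x640 float32, m along the optical axis (not along the pixel's ray), 0 where there is no reading.
- robot.camera_model(name): a dict with "K" (3x3 intrinsics, pixels), "R" (3x3) and "t" (3): a world point X has camera coordinates R X + t; the wrist camera has in their place "tool_from_camera" (4x4, takes a point from camera to tool coordinates, whose origin is the TCP and whose axes are the flange's). Camera axes: x right, y down, z forward; pixel columns grow to the right and rows downward; lengths in m; the calibration is good to about 2 mm. The wrist camera is an equidistant fisheye: a pixel r from the principal point sees the ray r / f radians off the axis. A picture is of the moment at which its call begins: read the wrist's pose just before it. camera_model takes no time and is no camera call.
- robot.close_job(): hands the job in; it is judged then, once.
Trained networks look in the newest picture that a camera, given by its name, has taken for a name from the list of things; names that differ only in an ending like _2 or _b are one class to them, and where a whole thing is asked for, a point or a joint stands for the part that bears it (a point fixed in the world has none). Each returns a list of dicts, best first, with "confidence" (0 to 1); they miss things now and then, are a little off and sometimes report something else, mostly with a low value. They report only what shows in the picture. A call takes as long as a camera call. They do not tell look-alikes from the thing itself.
- robot.recognise(camera, label): "uv" ([column, row] in pixels, amid what is visible of it).
The state is a dict: "t": time; "q": joint angles; "dq": joint speeds; "joint_torque": joint torques, N m; "tool_pos": TCP position; "orientation": TCP orientation; "force": force on the tool from outside, world axes, zero at the start; "wrist_torque": the same for the moment, N m; "opening": finger opening in m; "gripper_force": force on a finger pad.
Only numpy, scipy, OpenCV 4.12 (cv2) and the standard library are available. Lean on these libraries where they do the work, as an engineer would, in place of code of your own. Each camera call takes 0.05 s, during which the arm holds its last target. There are 200 camera calls.

TASK

Take the blue camera off the leaning microscope and stand it nose-down in the round well of the wooden rack, and slide its balance weight off the open end of the rod and set it standing upright on the floor of the rack's tray. The camera's nose is a tight push fit: work it out by twisting to and fro as you draw it, never by hauling straight, so that the sprung head of the microscope is not lifted more than about 5 mm off its stop. Set both parts down gently, let go of them, and leave everything else on the bench where it is.

Things in the scene. Friction and masses are not known exactly. Their poses are not given: they have to be found in the camera images.
- camera_mid (a point): Centre of the camera's blue body, 48 x 48 mm square, 75 mm along its own z. Below it (-z) a round steel nose 30 mm across, 42 mm long. About 0.25 kg. Own z points out of the free end; x, y are square to the flat sides. At the start the nose is plugged 40 mm deep in the microscope's tube: z points up the tube, leaning 35 degrees from vertical towards the robot; y is level.
- tube_mouth (a point): Centre of the tube's open upper end, 52 mm across outside. Own z points out along the tube's axis, y is level, parallel to the rod. Sprung pads hold the nose by pure friction, about 25 N in all (0.4 N m to twist), until it is about 20 mm out; no thread or catch. While it is turned, either way, a slow pull is easy: 3 to 4 mm per radian of turning needs under 10 N.
- head (a joint): How far the microscope's head (with the tube) is lifted up its slide along the tube's axis, in m: 0 = down on its stop, as at the start, at most 0.03. About 10 N of pull begins to lift it, then 0.5 N more per mm; its weight and a spring bring it back. A straight pull on the plugged camera lifts it some 20 mm and spoils its setting.
- weight_mid (a point): Centre of the balance weight, a brass-coloured block of about 0.5 kg, 50 (own x) x 44 (own y) x 64 mm tall (z up). A 21 mm square bore runs through it along y, its centre 8 mm above this point. It hangs loose on the rod, which rests against the bore's top (rod axis 10.5 mm above this point), and slides freely. Own -y points to the rod's free end.
- rod_tip (a point): Centre of the free end of the balance rod: level, steel, 16 mm across, axis 155 mm above the table, 165 mm long, its other end fixed in the microscope's column (40 x 50 mm, 190 mm tall). Own -y points off the free end, +y back to the column; z up.
- well (a point): Centre of the mouth of the round well in the rack's dark wooden block (100 x 120 mm): 38 mm across, 50 mm deep, mouth 55 mm above the table. Own z up, x towards the tray. With the camera's nose down in it, the camera's body rests on the mouth, its centre 37.5 mm above this point.
- tray (a point): Centre of the clear floor of the rack's shallow grey-lined tray, 5 mm above the table. Own x and y along its sides, x away from the well, z up. Clear floor reaches 75 mm each way in x and 60 mm in y; the rim is 18 mm above the table; the 55 mm tall block begins 90 mm away in -x; the well's centre lies 140 mm away in -x.
- jar: small glass jar, 44 mm across, 50 mm tall, on the microscope's base; bystander (origin at the centre of its underside)
- lens_cap: black disc-shaped lens cap, 52 mm across, 18 mm thick, lying on the microscope's base; bystander (origin at the centre of its underside)
- vial: amber bottle, 34 mm across, 70 mm tall, on the microscope's base; bystander (origin at the centre of its underside)
- wash_bottle: clear plastic bottle, 60 mm across, 140 mm tall, behind the microscope; bystander (origin at the centre of its underside)
- clamp: aluminium record clamp, 90 mm across, 55 mm tall, behind the microscope; bystander (origin at the centre of its underside)
- screwdriver: screwdriver, 180 mm long, lying behind the microscope; bystander
- brush: brush, 180 mm long, lying in front to the left; bystander
- mug: white mug, 76 mm across, 90 mm tall, in front to the right; bystander (origin at the centre of its underside)
Things that resemble listed ones, but are neither listed nor needed, are in the scene too. Of the things that look like the part that bears camera_mid, the largest one is meant.

How it is judged:
At the end, for the whole second after the job is handed in: Camera upright (6 deg), nose down the well, within 10 mm of its centre, body resting on the mouth; weight upright (6 deg) on the tray floor, its middle within 55 mm (x) and 40 mm (y) of the tray's centre; both at rest; microscope head within 3 mm of its stop (horizontal distance between camera_mid and well below 0.01 m and z of camera_mid in the frame of well between 0.033 and 0.042 m and angle between each of camera_mid, weight_mid's own z axis and vertical below 0.1 rad and x of weight_mid in the frame of tray between -0.055 and 0.055 m and y of weight_mid in the frame of tray between -0.04 and 0.04 m and z of weight_mid in the frame of tray between 0.028 and 0.037 m and linear speed of each of camera, weight below 0.02 m/s and value of joint head below 0.003 m); the robot touches nothing.
It fails at once if the microscope's head is lifted more than 8 mm up its slide (value of joint head above 0.008 m).
It fails at once if the camera or the weight is dropped or thrown (over 0.6 m/s while low over the bench) ((linear speed of camera above 0.6 m/s and height (world z) of camera_mid below 0.12 m) or (linear speed of weight above 0.6 m/s and height (world z) of weight_mid below 0.12 m)).
It fails at once if a bystander is shifted by more than 30 mm (distance of any of jar, lens_cap, vial, wash_bottle, clamp, screwdriver, brush, mug from where it was at the start of the episode above 0.03 m).
It also fails if it takes over 72 s, if anything falls off the work surface, if the arm or the gripper's body presses on something with over 40 N, if the wrist force passes 120 N, or if a joint passes its speed limit or range.

## Working session

There is one attempt and no reset: what is moved stays moved. The work goes in short steps, Python scripts to look and compute and a tool call to move; the robot and the scene stay as the last step left them, time stands still between calls to the robot, and variables do not carry over. Pictures are saved under pics/ and viewed, at most 10 in all, crops included, and the job is handed in when it is done.

Besides the shell and the picture viewer there is one more tool, called after "Emit:" as a command line: name --argument value ..., lists and objects as JSON in quotes. move_arm: Moves the arm, as the interface text tells. Its arguments: {"type":"object","properties":{"deltas":{"type":"array","items":{"type":"number"}},"squeeze":{"type":"number"}},"required":["deltas"]}

```bash
mkdir -p pics; cat > h.py <<'E'
import numpy as np, cv2
from plant import robot
from scipy.spatial.transform import Rotation as Rot
def pts(name):
    p,d=robot.read_camera(name); m=robot.camera_model(name)
    K,R,t=map(np.array,(m["K"],m["R"],m["t"]))
    v,u=np.mgrid[:480,:640]
    X=np.stack([(u-K[0,2])/K[0,0]*d,(v-K[1,2])/K[1,1]*d,d],-1)
    W=(X-t)@R   # R^T (X-t)
    W[d==0]=np.nan
    return p,d,W
E
python3 - <<'E'
from h import *
for n in("scene","top"):
    p,d,W=pts(n); cv2.imwrite(f"pics/{n}0.png",p[:,:,::-1]); np.save(n+"W.npy",W); np.save(n+"P.npy",p)
    for l in("camera_mid","weight_mid","head","rod_tip","well","tray","jar","vial","lens_cap","mug","clamp","wash_bottle"):
        try:
            for r in robot.recognise(n,l)[:3]:
                u,v=map(int,np.round(r["uv"])); print(n,l,(u,v),round(r["confidence"],2),np.round(W[v,u],3))
        except Exception as e: print(l,e)
print(robot.read_state())
E
```

```text
scene camera_mid (322, 205) 0.71 [0.489 0.02  0.216]
scene camera_mid (379, 386) 0.64 [0.788 0.346 0.032]
scene camera_mid (476, 257) 0.6 [0.218 0.356 0.027]
scene weight_mid (251, 233) 0.59 [ 0.621 -0.106  0.159]
scene head (307, 241) 0.73 [0.548 0.014 0.138]
scene rod_tip (300, 264) 0.66 [0.567 0.004 0.074]
scene well (220, 238) 0.85 [ 0.502 -0.328  0.004]
scene tray (220, 240) 0.82 [ 0.51  -0.321  0.004]
scene jar (298, 284) 0.89 [0.637 0.045 0.072]
scene lens_cap (333, 269) 0.78 [0.493 0.059 0.036]
scene mug (290, 212) 0.73 [ 0.371 -0.163  0.082]
scene clamp (200, 282) 0.69 [ 0.723 -0.201  0.032]
scene wash_bottle (338, 331) 0.72 [0.742 0.22  0.085]
top camera_mid (184, 150) 0.84 [0.77  0.334 0.032]
top camera_mid (179, 396) 0.65 [0.205 0.343 0.029]
top camera_mid (321, 268) 0.56 [0.46  0.016 0.254]
top weight_mid (380, 206) 0.97 [ 0.592 -0.108  0.182]
top head (330, 236) 0.57 [ 0.535 -0.003  0.163]
top rod_tip (336, 234) 0.95 [ 0.538 -0.016  0.168]
top tray (468, 259) 0.71 [ 0.497 -0.322  0.004]
top jar (312, 210) 0.78 [0.609 0.035 0.075]
top vial (465, 263) 0.69 [ 0.488 -0.315 
[... 379 characters left out ...]
45 [ 0.436 -0.037  0.091]
{'t': 1.3, 'q': array([-1.42943583e+00,  1.30422918e-01,  1.48820585e+00, -2.95080246e-05,
        1.52299519e+00, -8.53811499e-02]), 'dq': array([ 0.00030599, -0.0017352 ,  0.00053099, -0.0008641 ,  0.00043425,
       -0.0023766 ]), 'joint_torque': array([-2.03840136e-04, -5.59751308e+01, -4.92059183e+01,  7.67376507e-02,
        2.24231940e-02, -4.37826202e-07]), 'tool_pos': array([ 0.13490361, -0.5846371 ,  0.2012183 ]), 'orientation': array([-3.12139440e+00, -3.55401229e-01,  4.76554203e-05]), 'force': array([0.10472627, 0.85396495, 0.3051209 ]), 'wrist_torque': array([-0.03775593,  0.02519786,  0.03931816]), 'gripper_force': 0.0, 'opening': 0.09339085094605647}
```

View pics/scene0.png

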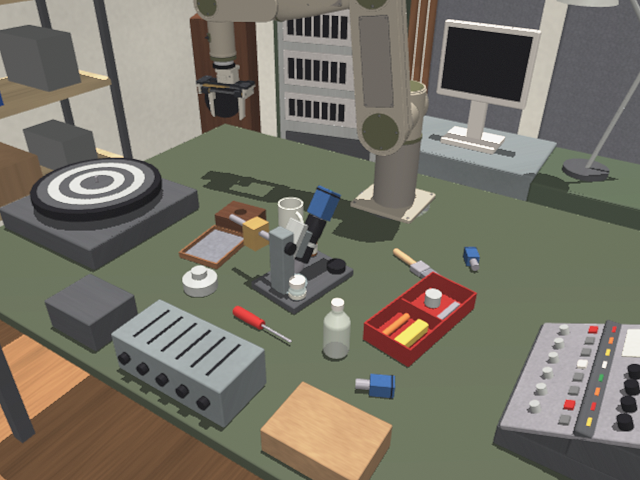

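View pics/top0.png

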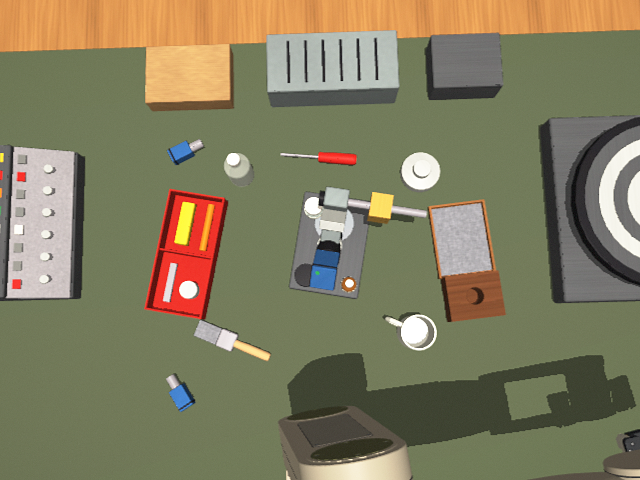

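The scene shows the camera at (322,205), the brass weight at (256,232) on the rod running right of the microscope, and the rack at (225,235). In the top view the camera is at (323,268), the weight at (380,206), the rod tip at (426,213), the tray at (463,238) and the well at (475,296). Next I'll work out the exact geometry.

```bash
cat > g.py <<'E'
from h import *
tW,tP=np.load("topW.npy"),np.load("topP.npy"); sW,sP=np.load("sceneW.npy"),np.load("sceneP.npy")
def cloud(f,box,W,P):
    h=cv2.cvtColor(P,cv2.COLOR_RGB2HSV).astype(int)
    m=f(h)&np.all((W>np.array(box[0]))&(W<np.array(box[1])),-1)
    return W[m],m
blue=lambda h:(h[...,0]>100)&(h[...,0]<125)&(h[...,1]>120)
yel=lambda h:(h[...,0]>15)&(h[...,0]<30)&(h[...,1]>100)
al=lambda h:h[...,0]>=0
for n,W,P in(("top",tW,tP),("scene",sW,sP)):
    c,m=cloud(blue,([.3,-.15,.1],[.65,.15,.35]),W,P)
    print(n,"blue",len(c),np.round(c.min(0),3),np.round(c.max(0),3),np.round(c.mean(0),3))
    # normals by local diff, dominant faces
    dx=np.roll(W,-2,1)-np.roll(W,2,1); dy=np.roll(W,-2,0)-np.roll(W,2,0)
    N=np.cross(dy,dx); N/=np.linalg.norm(N,axis=-1,keepdims=True)
    mm=cv2.erode(m.astype(np.uint8),np.ones((5,5)))>0
    n_=N[mm]; w=W[mm]; ok=~np.isnan(n_[:,0]); n_,w=n_[ok],w[ok]
    if len(w)>20:
        _,lab,cen=cv2.kmeans(n_.astype(np.float32),2,None,(3,50,1e-4),5,0)
        for k in range(2):
            s=w[lab[:,0]==k]; print("  face",len(s),np.round(cen[k]/np.linalg.norm(cen[k]),3),np.round(s.mean(0),3),"plane n",np.round(np.linalg.svd(s-s.mean(0))[2][2],3))
    c,_=cloud(yel,([.5,-.2,.08],[.7,0,.25]),W,P)
    print(" weight",len(c),np.round(c.min(0),3),np.round(c.max(0),3))
    if n=="top":
        s=c[c[:,2]>.165]; print(" wtop",cv2.minAreaRect((s[:,:2]*1000).astype(np.float32)),np.median(s[:,2]))
    c,_=cloud(lambda h:h[...,1]<90,([.5,-.28,.135],[.68,-.03,.17]),W,P)
    c=c[(c[:,2]>.15)] if n=="top" else c
    y=c[:,1]; p=np.polyfit(y,c[:,0],1); r=abs(c[:,0]-np.polyval(p,y))<.012; p=np.polyfit(y[r],c[r,0],1)
    print(" rod",len(c),p,"ymin",y[r].min(),"ymax",y[r].max(),c[r,2].max(), "x at tip",np.polyval(p,y[r].min()))
# rack
c,_=cloud(al,([.3,-.45,.045],[.55,-.22,.07]),tW,tP); print("block",cv2.minAreaRect((c[:,:2]*1000).astype(np.float32)),np.median(c[:,2]))
c,_=cloud(lambda h:h[...,1]<60,([.4,-.45,-.01],[.65,-.22,.012]),tW,tP); print("tray",cv2.minAreaRect((c[:,:2]*1000).astype(np.float32)),np.median(c[:,2]))
# well: low points within block
c,m=cloud(al,([.38,-.37,-.02],[.45,-.3,.045]),tW,tP); print("well low",len(c),np.round(np.median(c,0),3))
v,u=np.where(m);print(u.min(),u.max(),v.min(),v.max())
im=tP[150:330,280:520,::-1]; cv2.imwrite("pics/crop0.png",cv2.resize(im,None,fx=3.3,fy=3.3,interpolation=cv2.INTER_CUBIC))
E
python3 g.py
```

```text
top blue 887 [ 0.421 -0.021  0.162] [0.506 0.039 0.256] [0.46 0.01 0.23]
  face 249 [-0.534  0.083  0.841] [0.441 0.012 0.238] plane n [ 0.576 -0.1   -0.811]
  face 207 [ 0.782 -0.168  0.6  ] [0.482 0.006 0.219] plane n [-0.747  0.109 -0.656]
 weight 633 [ 0.567 -0.135  0.11 ] [ 0.624 -0.083  0.183]
 wtop ((596.11181640625, -109.26469421386719), (44.17788314819336, 52.35092544555664), 79.28462982177734) 0.17607722823137814
 rod 451 [0.18261326 0.61430627] ymin -0.20435855322341323 ymax -0.03838339716629973 0.1693439806007721 x at tip 0.576987685897696
scene blue 637 [ 0.434 -0.021  0.167] [0.507 0.041 0.251] [0.479 0.017 0.214]
  face 122 [0.289 0.956 0.051] [0.478 0.031 0.207] plane n [0.325 0.942 0.084]
  face 199 [ 0.796 -0.09   0.598] [0.486 0.011 0.215] plane n [-0.777  0.196 -0.598]
 weight 620 [ 0.567 -0.153  0.111] [ 0.629 -0.083  0.179]
 rod 219 [0.2510949 0.6314928] ymin -0.20725389855085505 ymax -0.03008843081879516 0.16716896535379872 x at tip 0.5794523991629429
block ((400.601318359375, -297.4028625488281), (115.17106628417969, 167.59715270996094), 6.20486307144165) 0.05474555085909511
tray ((544.057861328125, -299.3447265625), (158.073974609375, 137.03982543945312), 5.6803388595581055) 0.005679835587499533
well low 208 [ 0.412 -0.329  0.007]
466 482 282 303
```

View pics/crop0.png

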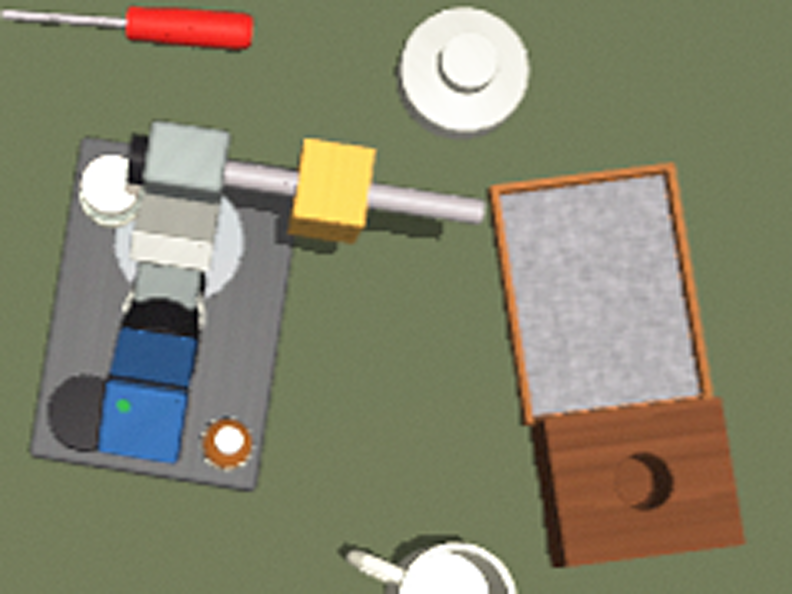

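The crop (3.3× from origin (280,150)) shows the well mouth at (645,481), the inner tray corners at (502,196), (665,173), (700,393) and (533,415), and the block-top corners at (545,418), (722,400), (743,543) and (563,565). The microscope and rod are yawed by about 10°.

```bash
cat >> h.py <<'E'
PSI=-0.178
def rack(u,v,z,name="top"):
    m=robot.camera_model(name); K,R,t=map(np.array,(m["K"],m["R"],m["t"]))
    d=R.T@np.linalg.inv(K)@[u,v,1]; c=-R.T@t
    return c+d*(z-c[2])/d[2]
yc=np.array([-np.sin(PSI),np.cos(PSI),0]); fx=np.array([np.cos(PSI),np.sin(PSI),0])
s,c_=np.sin(np.radians(35)),np.cos(np.radians(35))
zc=-fx*s+np.array([0,0,c_]); xc=np.cross(yc,zc)
def delta(pos,R,grasp=True):
    """tool-frame delta to bring grasp point (8mm behind TCP) to pos with rotation matrix R"""
    st=robot.read_state(); R0=Rot.from_rotvec(st["orientation"]).as_matrix()
    p=np.array(pos)+(.008*R[:,2] if grasp else 0)
    return np.round(R0.T@(p-st["tool_pos"]),4), np.round(Rot.from_matrix(R0.T@R).as_rotvec(),4)
def Rd(z,y):
    z=z/np.linalg.norm(z); return np.stack([np.cross(y,z),y,z],1)
E
python3 - <<'E'
from h import *
f=lambda x,y:(280+x/3.3,150+y/3.3)
w=rack(*f(645,481),.055); print("well",w)
print("tray",[np.round(rack(*f(*p),.005),3) for p in((502,196),(665,173),(700,393),(533,415))])
print("block",[np.round(rack(*f(*p),.055),3) for p in((545,418),(722,400),(743,543),(563,565))])
C=np.array([.463,.009,.206]); R=Rd(-zc,xc)
print(zc,xc,yc)
for k in(.18,.11,0): print(k,delta(C+k*zc,R))
E
```

```text
well [ 0.4089214  -0.32153048  0.055     ]
tray [array([ 0.616, -0.245,  0.005]), array([ 0.629, -0.361,  0.005]), array([ 0.472, -0.375,  0.005]), array([ 0.459, -0.258,  0.005])]
block [array([ 0.453, -0.257,  0.055]), array([ 0.462, -0.376,  0.055]), array([ 0.366, -0.384,  0.055]), array([ 0.355, -0.264,  0.055])]
[-0.5645138   0.10155832  0.81915204] [ 0.80620927 -0.14504031  0.57357644] [0.17706153 0.98419978 0.        ]
0.18 (array([ 0.3625, -0.5435, -0.1457]), array([-0.5393,  0.3556, -1.1279]))
0.11 (array([ 0.3994, -0.5277, -0.0883]), array([-0.5393,  0.3556, -1.1279]))
0 (array([ 0.4574, -0.5029,  0.0018]), array([-0.5393,  0.3556, -1.1279]))
```

Emit:
move_arm --deltas '[0.1,-0.15,-0.13,-0.15,0.1,-0.32,1,0.362,-0.543,-0.146,-0.539,0.356,-1.128,1,0.362,-0.543,-0.146,-0.539,0.356,-1.128,1,0.362,-0.543,-0.146,-0.539,0.356,-1.128,1,0.362,-0.543,-0.146,-0.539,0.356,-1.128,1,0.362,-0.543,-0.146,-0.539,0.356,-1.128,1,0.362,-0.543,-0.146,-0.539,0.356,-1.128,1,0.362,-0.543,-0.146,-0.539,0.356,-1.128,1,0.362,-0.543,-0.146,-0.539,0.356,-1.128,1,0.362,-0.543,-0.146,-0.539,0.356,-1.128,1,0.362,-0.543,-0.146,-0.539,0.356,-1.128,1,0.362,-0.543,-0.146,-0.539,0.356,-1.128,1]'

```text
t: 2.8
tool_pos: [0.4523, -0.1077, 0.3717]
orientation: [2.042, 1.709, 0.505]
force: [0.2, -0.3, -0.2]
opening: 0.0935
gripper_force: 0.0
```

```bash
python3 - <<'E'
from h import *
C=np.array([.463,.009,.206]); R=Rd(-zc,xc)
st=robot.read_state(); print(st["t"],st["q"],st["tool_pos"])
for k in(.10,0): print(k,delta(C+k*zc,R))
p,d=robot.read_camera("wrist"); cv2.imwrite("pics/w1.png",p[:,:,::-1])
m=robot.camera_model("wrist"); print(m)
np.save("w1.npy",d)
for r in robot.recognise("wrist","camera_mid")[:3]: print(r)
E
```

```text
2.8 [-0.4921688  -0.89239854  2.07123037  0.17413717  1.4192435  -0.29362528] [ 0.45232916 -0.10769733  0.37169985]
0.1 (array([ 0.1165, -0.1017,  0.0427]), array([-0.0412, -0.0048, -0.0003]))
0 (array([ 0.116 , -0.0976,  0.1426]), array([-0.0412, -0.0048, -0.0003]))
{'K': array([[371.64829954,   0.        , 320.92040374],
       [  0.        , 371.64829954, 240.46527114],
       [  0.        ,   0.        ,   1.        ]]), 'tool_from_camera': array([[ 3.28350610e-04, -9.56572473e-01, -2.91494417e-01,
         8.16432263e-02],
       [ 9.99999936e-01,  3.56349374e-04, -4.29627892e-05,
        -2.61656626e-04],
       [ 1.44970875e-04, -2.91494385e-01,  9.56572529e-01,
        -1.82961822e-01],
       [ 0.00000000e+00,  0.00000000e+00,  0.00000000e+00,
         1.00000000e+00]])}
{'uv': [204.1, 91.4], 'confidence': 0.56}
{'uv': [168.2, 150.9], 'confidence': 0.53}
```

View pics/w1.png

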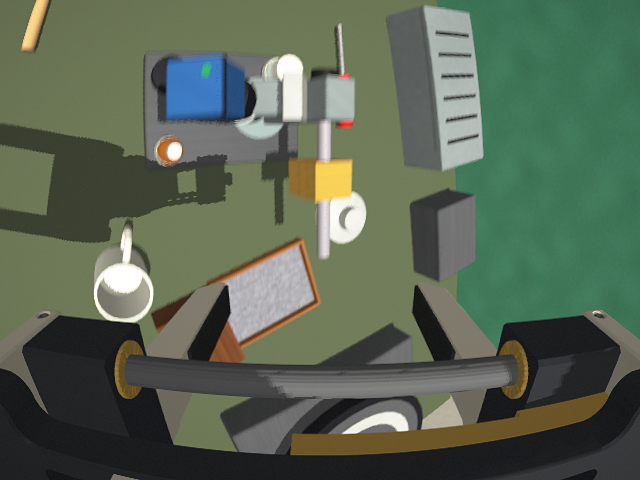

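The grasp along the tube axis drives joint 2 to its limit. I'll back off and grip the level (y) sides with a steeper tool, and take more poses to fit a kinematic model.

```bash
cat >> h.py <<'E'
def tool(t,sgn=1):
    "tool pointing down, leaning t deg outward (35 = along the tube), closing on level y"
    t=np.radians(t); return Rd(fx*np.sin(t)-np.array([0,0,np.cos(t)]),sgn*yc)
def log():
    import json; st=robot.read_state()
    open("log.txt","a").write(json.dumps([list(map(float,st[k])) for k in("q","tool_pos","orientation")])+"\n"); return st
E
python3 - <<'E'
from h import *
log()
C=np.array([.463,.009,.206])
print(delta(C+[0,0,.14],tool(10)))
E
```

```text
(array([ 0.1097, -0.025 ,  0.0255]), array([ 0.3192,  0.3012, -1.5342]))
```

Emit:
move_arm --deltas '[0.11,-0.025,0.025,0.319,0.301,-1.534,1,0.11,-0.025,0.025,0.319,0.301,-1.534,1,0.11,-0.025,0.025,0.319,0.301,-1.534,1,0.11,-0.025,0.025,0.319,0.301,-1.534,1,0.11,-0.025,0.025,0.319,0.301,-1.534,1,0.11,-0.025,0.025,0.319,0.301,-1.534,1,0.11,-0.025,0.025,0.319,0.301,-1.534,1,0.11,-0.025,0.025,0.319,0.301,-1.534,1,0.11,-0.025,0.025,0.319,0.301,-1.534,1,0.11,-0.025,0.025,0.319,0.301,-1.534,1]'

```text
t: 4.15
tool_pos: [0.4634, 0.0004, 0.3367]
orientation: [0.286, 2.957, -0.025]
force: [0.6, 0.1, -0.2]
opening: 0.0929
gripper_force: 0.0
```

```bash
cat > kin.py <<'E'
from h import *
import json
from scipy.optimize import least_squares
def fk(q,P):
    a,h,L1,e,L2,L3,w=P
    A=lambda ax,x:Rot.from_euler(ax,x)
    R=A('z',q[0]); p=R.apply([a,0,h]); R=R*A('y',q[1]); p=p+R.apply([0,0,L1]); R=R*A('y',q[2]); p=p+R.apply([e,0,L2])
    R=R*A('z',q[3])*A('y',q[4]); p=p+R.apply([w,0,L3]); R=R*A('z',q[5]); return p,R
def fit():
    D=[json.loads(l) for l in open("log.txt")]+[[[-1.42943583,.130422918,1.48820585,-2.95e-5,1.52299519,-.0853811],[.13490361,-.5846371,.2012183],[-3.1213944,-.355401229,4.77e-5]]]
    x0=np.array([0,.3,.35,0,.5,.35,0])
    f=lambda P:np.r_[np.concatenate([fk(q,P)[0]-p for q,p,o in D]),(P-x0)*1e-3]
    s=least_squares(f,x0); P=s.x
    R0=[(fk(q,P)[1].inv()*Rot.from_rotvec(o)).as_rotvec() for q,p,o in D]
    return P,s.fun[:-7],R0
lo=np.array([-2.96,-.89,.02,-1.34,0,-2.66]);hi=np.array([2.96,2.26,2.5,4.48,2.73,2.66])
def ik(pos,R,P,T,q0):
    p=np.array(pos)+.008*R[:,2]; Rt=Rot.from_matrix(R)
    def f(q):
        a,b=fk(q,P); return np.r_[(a-p)*10,((b*T).inv()*Rt).as_rotvec()]
    s=least_squares(f,np.clip(q0,lo+.02,hi-.02),bounds=(lo+.01,hi-.01)); return s.x,np.linalg.norm(s.fun[:3])/10,np.linalg.norm(s.fun[3:])
E
python3 - <<'E'
from kin import *
st=log(); print(st["t"],st["q"],st["tool_pos"])
P,r,R0=fit(); print(np.round(P,4),np.round(r*1000,2)); print(np.round(R0,4))
T=Rot.from_rotvec(R0[0])
C=np.array([.463,.009,.206])
for t in(0,10,15,20,25,30,35):
    for k in (0,.11):
        q,a,b=ik(C-k*tool(t)[:,2],tool(t),P,T,st["q"]); print(t,k,np.round(q,2),round(a,4),round(b,3))
E
```

```text
4.15 [-0.09494027 -0.4411591   1.7679424  -0.01733985  1.64425697 -1.47533157] [4.63419933e-01 4.42892730e-04 3.36716297e-01]
[-0.1964  0.9617  0.9375  0.983   0.4871  0.6851 -0.2332] [ -2.21  -6.71  -0.53  -7.   -56.11   0.92 -50.63  -7.72  -0.39]
[[-0.     -0.      1.5708]
 [-0.     -0.      1.5708]
 [ 0.     -0.      1.5708]]
0 0 [ 0.02  0.01  1.63 -0.    1.5  -1.37] 0.0 0.0
0 0.11 [ 0.02 -0.25  1.64 -0.    1.76 -1.37] 0.0 0.0
10 0 [ 0.07  0.05  1.73 -0.05  1.19 -1.31] 0.0 0.0
10 0.11 [ 0.1  -0.37  1.78 -0.05  1.56 -1.3 ] 0.0 0.0
15 0 [ 0.1   0.13  1.77 -0.09  0.99 -1.26] 0.0 0.0
15 0.11 [ 0.16 -0.41  1.85 -0.09  1.45 -1.23] 0.0 0.0
20 0 [ 0.11  0.27  1.79 -0.14  0.75 -1.2 ] 0.0 0.0
20 0.11 [ 0.24 -0.4   1.91 -0.14  1.31 -1.14] 0.0 0.0
25 0 [ 0.07  0.47  1.79 -0.23  0.46 -1.14] 0.0 0.0
25 0.11 [ 0.3  -0.26  1.95 -0.22  1.08 -1.02] 0.0 0.0
30 0 [-0.08  0.71  1.78 -0.35  0.14 -1.14] 0.0 0.0
30 0.11 [ 0.18  0.17  1.93 -0.33  0.57 -0.98] 0.0 0.0
35 0 [-0.19  0.81  1.76 -0.45  0.01 -1.13] 0.0006 0.053
35 0.11 [ 1.   -0.43  2.04 -0.58  1.32 -0.3 ] 0.0 0.0
```

```bash
sed -i 's/a,h,L1,e,L2,L3,w=P/a,h,L1,e,L2,L3,w,b=P/; s/R.apply(\[0,0,L1\])/R.apply([0,b,L1])/; s/x0=np.array(.*/x0=np.array([0,.3,.35,0,.5,.35,0,.05]); W=np.array([3,.3,.3,3,.3,.3,3,.3])*3e-3/; s/(P-x0)\*1e-3/(P-x0)*W/; s/s.fun\[:-7\]/s.fun[:-8]/' kin.py
cat > t.py <<'E'
from kin import *
st=robot.read_state()
P,r,R0=fit(); print(np.round(P,4),np.round(r*1000,2))
T=Rot.from_rotvec(R0[0])
C=np.array([.463,.009,.206])
for t in(0,10,15,20,25,30):
    for k in (0,.11):
        q,a,b=ik(C-k*tool(t)[:,2],tool(t),P,T,st["q"]); print(t,k,np.round(q,2),round(a,4),round(b,3))
E
python3 t.py
```

```text
[0.0014 0.3134 0.3651 0.054  0.554  0.3939 0.0019 0.0512] [ 0.02 -0.11  0.02 -0.11  0.07 -0.02  0.04 -0.04  0.  ]
0 0 [-0.09 -0.25  1.86 -0.    1.53 -1.48] 0.0 0.0
0 0.11 [-0.09 -0.26  1.67  0.    1.73 -1.48] 0.0 0.0
10 0 [-0.08 -0.45  2.03 -0.02  1.39 -1.47] 0.0 0.0
10 0.11 [-0.07 -0.51  1.87 -0.02  1.61 -1.47] 0.0 0.0
15 0 [-0.07 -0.56  2.11 -0.03  1.33 -1.46] 0.0 0.0
15 0.11 [-0.06 -0.63  1.97 -0.03  1.55 -1.45] 0.0 0.0
20 0 [-0.06 -0.66  2.19 -0.04  1.26 -1.44] 0.0 0.0
20 0.11 [-0.04 -0.77  2.07 -0.05  1.5  -1.44] 0.0 0.0
25 0 [-0.04 -0.78  2.28 -0.06  1.2  -1.43] 0.0 0.0
25 0.11 [-0.01 -0.88  2.15 -0.07  1.46 -1.41] 0.0005 0.019
30 0 [-0.03 -0.88  2.36 -0.09  1.15 -1.4 ] 0.0002 0.009
30 0.11 [ 0.06 -0.88  2.16 -0.14  1.47 -1.34] 0.0029 0.114
```

```bash
python3 - <<'E'
from kin import *
st=robot.read_state(); P,r,R0=fit(); T=Rot.from_rotvec(R0[0])
C=np.array([.463,.009,.206])
for t in(10,15,20):
  for k in(0,.03,.06):
    for f in(-.8,0,.8):
        R=Rot.from_rotvec(zc*f).as_matrix()@tool(t); q,a,b=ik(C+k*zc,R,P,T,st["q"]); print(t,k,f,np.round(q,2),round(a,4),round(b,3))
G=C+.004*zc
for k in(.075,0): print(k,delta(G-k*tool(15)[:,2],tool(15)))
E
```

```text
10 0 -0.8 [-0.4  -0.61  2.18  0.37  1.36 -1.13] 0.0 0.0
10 0 0 [-0.08 -0.45  2.03 -0.02  1.39 -1.47] 0.0 0.0
10 0 0.8 [ 0.24 -0.42  2.05 -0.41  1.38 -1.81] 0.0 0.0
10 0.03 -0.8 [-0.41 -0.68  2.18  0.37  1.43 -1.11] 0.0 0.0
10 0.03 0 [-0.07 -0.51  2.02 -0.02  1.46 -1.46] 0.0 0.0
10 0.03 0.8 [ 0.25 -0.48  2.05 -0.41  1.44 -1.82] 0.0 0.0
10 0.06 -0.8 [-0.43 -0.74  2.17  0.37  1.51 -1.1 ] 0.0 0.0
10 0.06 0 [-0.07 -0.57  2.01 -0.02  1.52 -1.46] 0.0 0.0
10 0.06 0.8 [ 0.27 -0.53  2.04 -0.41  1.51 -1.82] 0.0 0.0
15 0 -0.8 [-0.35 -0.71  2.24  0.32  1.3  -1.06] 0.0 0.0
15 0 0 [-0.07 -0.56  2.11 -0.03  1.33 -1.46] 0.0 0.0
15 0 0.8 [ 0.21 -0.53  2.13 -0.38  1.31 -1.85] 0.0 0.0
15 0.03 -0.8 [-0.36 -0.78  2.24  0.31  1.38 -1.04] 0.0 0.0
15 0.03 0 [-0.06 -0.62  2.1  -0.03  1.39 -1.45] 0.0 0.0
15 0.03 0.8 [ 0.23 -0.59  2.13 -0.38  1.38 -1.86] 0.0 0.0
15 0.06 -0.8 [-0.37 -0.84  2.23  0.31  1.45 -1.03] 0.0 0.0
15 0.06 0 [-0.06 -0.67  2.09 -0.03  1.46 -1.45] 0.0 0.0
15 0.06 0.8 [ 0.25 -0.64  2.12 -0.38  1.45 -1.86] 0.0 0.0
20 0 -0.8 [-0.29 -0.8   2.3   0.24  1.24 -0.97] 0.0 0.0
20 0 0 [-0.06 -0.66  2.19 -0.04  1.26 -1.44] 0.0 0.0
20 0 0.8 [ 0.17 -0.64  2.21 -0.34  1.25 -1.91] 0.0 0.0
20 0.03 -0.8 [-0.29 -0.87  2.3   0.24  1.32 -0.96] 0.0 0.0
20 0.03 0 [-0.05 -0.73  2.19 -0.04  1.33 -1.44] 0.0 0.0
20 0.03 0.8 [ 0.19 -0.7   2.21 -0.34  1.32 -1.91] 0.0 0.0
20 0.06 -0.8 [-0.29 -0.88  2.25  0.23  1.41 -0.94] 0.0009 0.033
20 0.06 0 [-0.04 -0.78  2.17 -0.05  1.4  -1.44] 0.0 0.0
20 0.06 0.8 [ 0.21 -0.76  2.19 -0.34  1.39 -1.92] 0.0 0.0
0.075 (array([0.0321, 0.0081, 0.0581]), array([-0.0038, -0.0904, -0.0147]))
0 (array([0.0253, 0.0084, 0.1328]), array([-0.0038, -0.0904, -0.0147]))
```

Emit:
move_arm --deltas '[0.032,0.008,0.04,-0.004,-0.09,-0.015,1,0.032,0.008,0.058,-0.004,-0.09,-0.015,1,0.031,0.008,0.07,-0.004,-0.09,-0.015,1,0.03,0.008,0.085,-0.004,-0.09,-0.015,1,0.028,0.008,0.1,-0.004,-0.09,-0.015,1,0.027,0.008,0.115,-0.004,-0.09,-0.015,1,0.025,0.008,0.127,-0.004,-0.09,-0.015,1,0.025,0.008,0.133,-0.004,-0.09,-0.015,1,0.025,0.008,0.133,-0.004,-0.09,-0.015,1]'

```text
t: 5.28
tool_pos: [0.4628, 0.009, 0.2011]
orientation: [0.254, 2.87, -0.034]
force: [0.5, 0.2, -0.2]
opening: 0.0932
gripper_force: 0.0
```

```bash
python3 - <<'E'
from h import *
st=log(); print(st["q"],st["tool_pos"],st["force"])
C=np.array([.463,.009,.206]); print(delta(C+.004*zc,tool(15)))
p,d=robot.read_camera("wrist"); cv2.imwrite("pics/w2.png",p[:,:,::-1])
# blue cloud in world from fisheye (depth along optical axis)
m=robot.camera_model("wrist"); K=m["K"]; v,u=np.mgrid[:480,:640]
x=(u-K[0,2])/K[0,0]; y=(v-K[1,2])/K[1,1]; th=np.hypot(x,y); s=np.tan(th)/np.maximum(th,1e-9)
X=np.stack([x*s*d,y*s*d,d,np.ones_like(d)],-1)@m["tool_from_camera"].T
W=X[...,:3]@Rot.from_rotvec(st["orientation"]).as_matrix().T+st["tool_pos"]
hsv=cv2.cvtColor(p,cv2.COLOR_RGB2HSV).astype(int)
ok=(hsv[...,0]>100)&(hsv[...,0]<125)&(hsv[...,1]>120)&(d>0)&(th<1.3)
Q=(W[ok]-C)@np.stack([xc,yc,zc],1); Q=Q[np.abs(Q).max(1)<.08]
print(len(Q),np.round(np.percentile(Q,[1,5,50,95,99],axis=0),4))
E
```

```text
[-0.06691867 -0.55606955  2.10422061 -0.02942521  1.33382848 -1.4577107 ] [0.46281776 0.00897964 0.20107768] [ 0.52529608  0.23766481 -0.19420362]
(array([-0.0001,  0.0001, -0.0005]), array([ 0.    , -0.0006,  0.0012]))
11514 [[-0.024  -0.0223  0.0358]
 [-0.0218 -0.0203  0.0368]
 [-0.0018  0.0002  0.0381]
 [ 0.0203  0.0218  0.0392]
 [ 0.0224  0.0238  0.0397]]
```

View pics/w2.png

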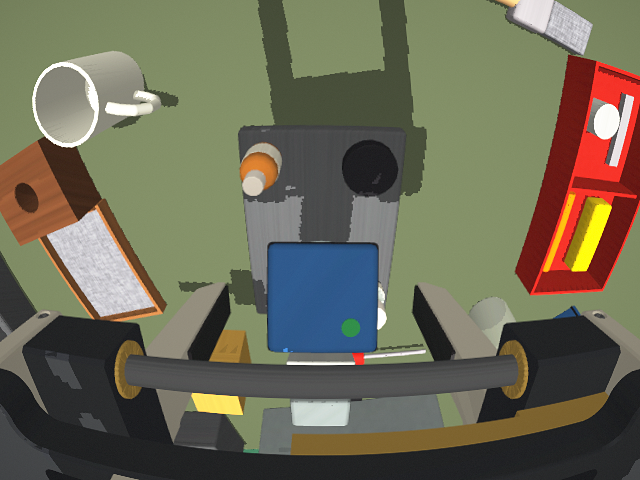

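The wrist view shows the camera's end face centred at (322,297) between the fingers, and the depth cloud agrees with my estimate to about 1 mm. Closing.

Emit:
move_arm --deltas '[0,0.0007,0,0,0,0,0.6,0,0.0007,0,0,0,0,0.45,0,0.0007,0,0,0,0,0.4,0,0.0007,0,0,0,0,0.4,0,0.0007,0,0,0,0,0.3,0,0.0007,0,0,0,0,0.3,0,0.0007,0,0,0,0,0.3]' --squeeze 55

```text
t: 6.2
tool_pos: [0.4632, 0.0096, 0.2017]
orientation: [0.254, 2.869, -0.034]
force: [-0.2, -0.7, 0.8]
opening: 0.0478
gripper_force: 55.0
```

```bash
cat > tw.py <<'E'
from h import *
import sys
st=log(); print(st["t"],st["force"],st["wrist_torque"],st["opening"],st["gripper_force"])
# rows of twist about tube axis through camera axis, in current tool frame
R0=Rot.from_rotvec(st["orientation"]).as_matrix(); p0=st["tool_pos"]
def rows(phis,pulls,C):
    o=[]
    for f,k in zip(phis,pulls):
        Q=Rot.from_rotvec(zc*f); p=C+Q.apply(p0-C)+k*zc
        o.append(np.r_[np.round(R0.T@(p-p0),4),np.round((R0.T@(zc*f)),3),.3])
    print(", ".join(f"{x:g}" for r in o for x in r))
E
python3 - <<'E'
from tw import *
C=np.array([.463,.009,.206])+.0007*yc
ph=[.08,.22,.38,.54,.66,.7,.6,.44,.28,.12,0,0]
tot=np.cumsum(np.abs(np.diff([0]+ph))); print(tot)
rows(ph,tot*.003,C)
E
```

```text
6.2 [-0.22850973 -0.66653194  0.76183578] [-0.08505684  0.03897529 -0.13019156] 0.04782797120824463 54.97591853141785
[0.08 0.22 0.38 0.54 0.66 0.7  0.8  0.96 1.12 1.28 1.4  1.4 ]
0.0001, -0.0002, -0.0002, 0.027, 0, -0.075, 0.3, 0.0001, -0.0005, -0.0006, 0.075, 0, -0.207, 0.3, 0.0002, -0.0009, -0.0011, 0.13, 0, -0.357, 0.3, 0.0002, -0.0012, -0.0017, 0.184, 0, -0.508, 0.3, 0.0001, -0.0015, -0.0021, 0.225, 0, -0.62, 0.3, 0.0001, -0.0015, -0.0022, 0.239, 0, -0.658, 0.3, 0.0004, -0.0013, -0.0024, 0.205, 0, -0.564, 0.3, 0.0007, -0.001, -0.0028, 0.15, 0, -0.414, 0.3, 0.001, -0.0007, -0.0032, 0.096, 0, -0.263, 0.3, 0.0013, -0.0003, -0.0036, 0.041, 0, -0.113, 0.3, 0.0014, 0, -0.0039, 0, 0, 0, 0.3, 0.0014, 0, -0.0039, 0, 0, 0, 0.3
```

Emit:
move_arm --deltas '[0.0001,-0.0002,-0.0002,0.027,0,-0.075,0.3,0.0001,-0.0005,-0.0006,0.075,0,-0.207,0.3,0.0002,-0.0009,-0.0011,0.13,0,-0.357,0.3,0.0002,-0.0012,-0.0017,0.184,0,-0.508,0.3,0.0001,-0.0015,-0.0021,0.225,0,-0.62,0.3,0.0001,-0.0015,-0.0022,0.239,0,-0.658,0.3,0.0004,-0.0013,-0.0024,0.205,0,-0.564,0.3,0.0007,-0.001,-0.0028,0.15,0,-0.414,0.3,0.001,-0.0007,-0.0032,0.096,0,-0.263,0.3,0.0013,-0.0003,-0.0036,0.041,0,-0.113,0.3,0.0014,0,-0.0039,0,0,0,0.3,0.0014,0,-0.0039,0,0,0,0.3]'

```text
t: 7.7
tool_pos: [0.4607, 0.0096, 0.2045]
orientation: [0.258, 2.869, -0.033]
force: [4.7, -0.0, -7.2]
opening: 0.0477
gripper_force: 55.0
```

```bash
python3 - <<'E'
from tw import *
C=np.array([.463,.009,.206])+.0007*yc+.004*zc
print("axial force",st["force"]@zc, "pose vs start (zc)",(st["tool_pos"]-np.array([.4632,.0096,.2017]))@np.stack([xc,yc,zc],1))
W=np.load("sceneW.npy")
p,d,W2=pts("scene")
h=cv2.cvtColor(p,cv2.COLOR_RGB2HSV).astype(int)
# grey tube/head region displacement: compare depth near tube between scenes
b=(h[...,0]>100)&(h[...,0]<125)&(h[...,1]>120)&np.all((W2>[.3,-.15,.1])&(W2<[.65,.15,.35]),-1)
c=W2[b]; print(len(c),np.round(c.mean(0),4))
cv2.imwrite("pics/s2.png",np.hstack([cv2.resize(x[160:300,260:370,::-1],None,fx=3.5,fy=3.5) for x in(np.load("sceneP.npy"),p)]))
ph=-np.array([.12,.28,.44,.60,.66,.66,.56,.40,.24,.08,0,0])
tot=np.cumsum(np.abs(np.diff(np.r_[0,ph]))); print(tot)
rows(ph,tot*.003,C)
E
```

```text
7.7 [ 4.73398531 -0.04996373 -7.23004437] [ 0.52713237 -0.57977177 -0.09274976] 0.04771417950097264 54.991777539253235
axial force -8.599979916464573 pose vs start (zc) [-0.00042709 -0.0004667   0.00366068]
561 [0.4787 0.0141 0.2148]
[0.12 0.28 0.44 0.6  0.66 0.66 0.76 0.92 1.08 1.24 1.32 1.32]
0.0002, 0.0003, -0.0003, -0.041, -0, 0.113, 0.3, 0.0003, 0.0008, -0.0008, -0.096, -0, 0.263, 0.3, 0.0004, 0.0013, -0.0013, -0.151, -0, 0.413, 0.3, 0.0004, 0.0017, -0.0018, -0.205, -0, 0.564, 0.3, 0.0004, 0.0018, -0.0019, -0.226, -0, 0.62, 0.3, 0.0004, 0.0018, -0.0019, -0.226, -0, 0.62, 0.3, 0.0006, 0.0016, -0.0022, -0.192, -0, 0.526, 0.3, 0.0009, 0.0011, -0.0026, -0.137, -0, 0.376, 0.3, 0.0012, 0.0007, -0.003, -0.082, -0, 0.226, 0.3, 0.0013, 0.0002, -0.0035, -0.027, -0, 0.075, 0.3, 0.0014, 0, -0.0037, 0, 0, 0, 0.3, 0.0014, 0, -0.0037, 0, 0, 0, 0.3
```

View pics/s2.png

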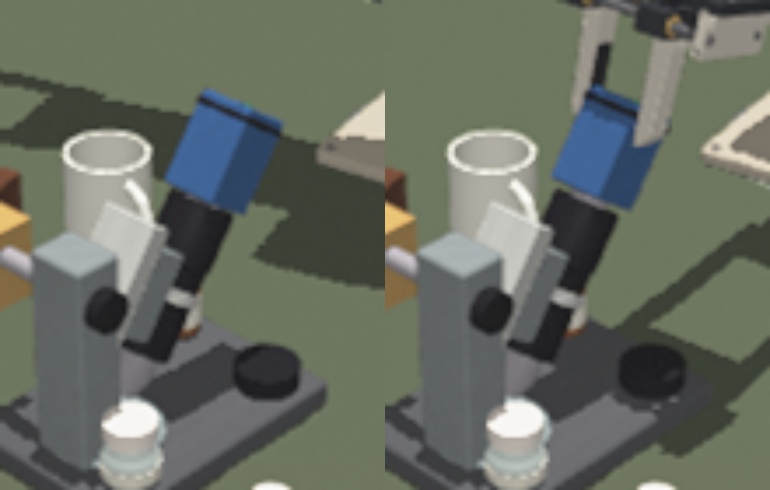

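The nose is now showing between the body and the tube at right-panel (600,200), and the head hasn't moved. Continuing the twist.

```bash
python3 - <<'E'
from tw import *
C=np.array([.463,.009,.206])+.0007*yc+.004*zc
ph=-np.array([.12,.28,.44,.60,.72,.76,.64,.48,.32,.16,0,-.12])
tot=np.cumsum(np.abs(np.diff(np.r_[0,ph]))); print(tot[-1])
rows(ph,tot*.003,C)
E
```

```text
7.75 [ 5.14566728 -0.37441865 -8.00614507] [ 0.19746909 -0.59314336 -0.1536609 ] 0.04776201750453687 54.992008209228516
1.6399999999999997
0.0002, 0.0004, -0.0003, -0.041, -0, 0.113, 0.3, 0.0003, 0.0008, -0.0008, -0.096, -0, 0.263, 0.3, 0.0004, 0.0013, -0.0013, -0.151, -0, 0.413, 0.3, 0.0004, 0.0017, -0.0018, -0.205, -0, 0.564, 0.3, 0.0003, 0.002, -0.0022, -0.246, -0, 0.677, 0.3, 0.0003, 0.0021, -0.0023, -0.26, -0, 0.714, 0.3, 0.0006, 0.0018, -0.0026, -0.219, -0, 0.601, 0.3, 0.001, 0.0014, -0.003, -0.164, -0, 0.451, 0.3, 0.0012, 0.0009, -0.0034, -0.11, -0, 0.301, 0.3, 0.0014, 0.0005, -0.0038, -0.055, -0, 0.15, 0.3, 0.0016, 0, -0.0043, 0, 0, 0, 0.3, 0.0016, -0.0003, -0.0046, 0.041, 0, -0.113, 0.3
```

Emit:
move_arm --deltas '[0.0002,0.0004,-0.0003,-0.041,0,0.113,0.3,0.0003,0.0008,-0.0008,-0.096,0,0.263,0.3,0.0004,0.0013,-0.0013,-0.151,0,0.413,0.3,0.0004,0.0017,-0.0018,-0.205,0,0.564,0.3,0.0003,0.002,-0.0022,-0.246,0,0.677,0.3,0.0003,0.0021,-0.0023,-0.26,0,0.714,0.3,0.0006,0.0018,-0.0026,-0.219,0,0.601,0.3,0.001,0.0014,-0.003,-0.164,0,0.451,0.3,0.0012,0.0009,-0.0034,-0.11,0,0.301,0.3,0.0014,0.0005,-0.0038,-0.055,0,0.15,0.3,0.0016,0,-0.0043,0,0,0,0.3,0.0016,-0.0003,-0.0046,0.041,0,-0.113,0.3]'

```text
t: 9.25
tool_pos: [0.458, 0.0106, 0.2088]
orientation: [0.089, 2.883, -0.119]
force: [3.3, -0.9, -7.5]
opening: 0.0476
gripper_force: 55.0
```

```bash
cat >> tw.py <<'E'
# orientation/axis position error relative to the nominal grasp (twist removed)
Rg=tool(15); e=Rot.from_matrix(R0@Rg.T).as_rotvec(); phi=e@zc
Cg=np.array([.463,.009,.206])+.0007*yc+.004*zc
g=p0-.008*R0[:,2]
print("phi",phi,"tilt err",(e-phi*zc)@np.stack([xc,yc,zc],1),"axis offs",(g-Cg)@np.stack([xc,yc,zc],1),"axial F",st["force"]@zc)
E
python3 - <<'E'
from tw import *
C=Cg
ph=np.array([.14,.30,.46,.60,.66,.56,.40,.24,.08,-.08,-.24,-.40])
tot=np.cumsum(np.abs(np.diff(np.r_[0,ph]))); print(tot[-1])
rows(ph,tot*.003,C)
E
```

```text
9.25 [ 3.31348185 -0.88391348 -7.52889698] [-0.05859612 -0.33711962 -0.32290614] 0.047620226145285174 55.005138516426086
phi 0.12961769725433112 tilt err [7.71000493e-04 4.92273470e-04 1.05167611e-17] axis offs [4.29521781e-05 2.86281805e-04 8.79080218e-03] axial F -8.127586364048923
1.7199999999999998
0.0002, -0.0004, -0.0004, 0.048, 0, -0.132, 0.3, 0.0003, -0.0008, -0.0009, 0.103, 0, -0.282, 0.3, 0.0003, -0.0012, -0.0013, 0.158, 0, -0.432, 0.3, 0.0003, -0.0016, -0.0018, 0.205, 0, -0.564, 0.3, 0.0003, -0.0017, -0.002, 0.226, 0.001, -0.62, 0.3, 0.0005, -0.0015, -0.0022, 0.192, 0, -0.526, 0.3, 0.0009, -0.0011, -0.0026, 0.137, 0, -0.376, 0.3, 0.0011, -0.0006, -0.003, 0.082, 0, -0.225, 0.3, 0.0013, -0.0002, -0.0035, 0.027, 0, -0.075, 0.3, 0.0014, 0.0002, -0.004, -0.027, -0, 0.075, 0.3, 0.0015, 0.0006, -0.0044, -0.082, -0, 0.225, 0.3, 0.0015, 0.001, -0.005, -0.137, -0, 0.376, 0.3
```

Emit:
move_arm --deltas '[0.0002,-0.0004,-0.0004,0.048,0,-0.132,0.3,0.0003,-0.0008,-0.0009,0.103,0,-0.282,0.3,0.0003,-0.0012,-0.0013,0.158,0,-0.432,0.3,0.0003,-0.0016,-0.0018,0.205,0,-0.564,0.3,0.0003,-0.0017,-0.002,0.226,0,-0.62,0.3,0.0005,-0.0015,-0.0022,0.192,0,-0.526,0.3,0.0009,-0.0011,-0.0026,0.137,0,-0.376,0.3,0.0011,-0.0006,-0.003,0.082,0,-0.225,0.3,0.0013,-0.0002,-0.0035,0.027,0,-0.075,0.3,0.0014,0.0002,-0.004,-0.027,0,0.075,0.3,0.0015,0.0006,-0.0044,-0.082,0,0.225,0.3,0.0015,0.001,-0.005,-0.137,0,0.376,0.3]'

```text
t: 10.75
tool_pos: [0.4554, 0.0118, 0.2134]
orientation: [0.614, 2.801, 0.156]
force: [2.6, -1.2, -6.2]
opening: 0.0471
gripper_force: 54.9
```

```bash
python3 - <<'E'
from tw import *
C=Cg
ph=-np.array([.14,.30,.42,.40,.24,.08,-.08,-.24,-.40,-.56,-.72,-.88])
tot=np.cumsum(np.abs(np.diff(np.r_[0,ph]))); print(tot[-1])
rows(ph,tot*.0033,C)
E
```

```text
10.75 [ 2.56787473 -1.15299669 -6.22293033] [-0.37103785 -0.00779521  0.08401712] 0.047097025608934875 54.94871735572815
phi -0.2830854683709726 tilt err [ 6.91146416e-04  1.74671633e-04 -1.18720138e-17] axis offs [ 3.85304669e-04 -9.35440178e-05  1.41524251e-02] axial F -6.66422324489692
1.7200000000000002
0.0001, 0.0003, -0.0004, -0.048, -0, 0.132, 0.3, 0.0002, 0.0007, -0.001, -0.103, -0, 0.282, 0.3, 0.0003, 0.001, -0.0014, -0.144, -0, 0.395, 0.3, 0.0003, 0.0009, -0.0014, -0.137, -0, 0.376, 0.3, 0.0006, 0.0006, -0.0019, -0.082, -0, 0.226, 0.3, 0.0008, 0.0002, -0.0024, -0.027, -0, 0.075, 0.3, 0.001, -0.0002, -0.0029, 0.027, 0, -0.075, 0.3, 0.0012, -0.0006, -0.0034, 0.082, 0, -0.226, 0.3, 0.0012, -0.0009, -0.0039, 0.137, 0, -0.376, 0.3, 0.0013, -0.0012, -0.0045, 0.192, 0, -0.526, 0.3, 0.0012, -0.0015, -0.005, 0.246, 0, -0.677, 0.3, 0.0012, -0.0018, -0.0056, 0.301, 0.001, -0.827, 0.3
```

Emit:
move_arm --deltas '[0.0001,0.0003,-0.0004,-0.048,0,0.132,0.3,0.0002,0.0007,-0.001,-0.103,0,0.282,0.3,0.0003,0.001,-0.0014,-0.144,0,0.395,0.3,0.0003,0.0009,-0.0014,-0.137,0,0.376,0.3,0.0006,0.0006,-0.0019,-0.082,0,0.226,0.3,0.0008,0.0002,-0.0024,-0.027,0,0.075,0.3,0.001,-0.0002,-0.0029,0.027,0,-0.075,0.3,0.0012,-0.0006,-0.0034,0.082,0,-0.226,0.3,0.0012,-0.0009,-0.0039,0.137,0,-0.376,0.3,0.0013,-0.0012,-0.0045,0.192,0,-0.526,0.3,0.0012,-0.0015,-0.005,0.246,0,-0.677,0.3,0.0012,-0.0018,-0.0056,0.301,0,-0.827,0.3]'

```text
t: 12.25
tool_pos: [0.4525, 0.0109, 0.2189]
orientation: [-0.535, 2.834, -0.437]
force: [-0.6, -0.4, -3.5]
opening: 0.0477
gripper_force: 55.0
```

```bash
python3 - <<'E'
from tw import *
C=Cg
ph=-np.array([.14,.30,.46,.60,.72,.80,.88,.96,1.0,.94,.84,.7])
tot=np.cumsum(np.abs(np.diff(np.r_[0,ph]))); print(tot[-1])
rows(ph,tot*.0036,C)
E
```

```text
12.25 [-0.63308134 -0.35923732 -3.49995545] [0.41254328 0.20744987 0.06858953] 0.047692147914443504 54.96342122554779
phi 0.6112132033969537 tilt err [ 1.35659886e-03 -4.36880853e-04  6.33174069e-17] axis offs [0.00090772 0.00091656 0.02016744] axial F -2.546096044509265
1.3000000000000003
0.0001, 0.0002, -0.0005, -0.048, -0, 0.132, 0.3, 0.0002, 0.0004, -0.0011, -0.102, -0, 0.282, 0.3, 0.0003, 0.0006, -0.0016, -0.157, -0.001, 0.432, 0.3, 0.0004, 0.0008, -0.0022, -0.205, -0.001, 0.564, 0.3, 0.0004, 0.0009, -0.0026, -0.246, -0.001, 0.677, 0.3, 0.0004, 0.001, -0.0029, -0.273, -0.001, 0.752, 0.3, 0.0004, 0.001, -0.0032, -0.3, -0.001, 0.827, 0.3, 0.0004, 0.0011, -0.0035, -0.328, -0.001, 0.902, 0.3, 0.0004, 0.0011, -0.0037, -0.341, -0.001, 0.94, 0.3, 0.0006, 0.0011, -0.0039, -0.321, -0.001, 0.884, 0.3, 0.0008, 0.001, -0.0042, -0.287, -0.001, 0.79, 0.3, 0.0011, 0.0009, -0.0046, -0.239, -0.001, 0.658, 0.3
```

```bash
python3 - <<'E'
from tw import *
ph=-np.array([.14,.30,.46,.58,.61,.61,.61,.61,.61,.61,.61,.61])
rows(ph,np.array([.5,1.1,1.7,2.2,4,7,11,15,19,23,27,31])*.001,Cg)
E
```

```text
12.25 [-0.63308134 -0.35923732 -3.49995545] [0.41254328 0.20744987 0.06858953] 0.047692147914443504 54.96342122554779
phi 0.6112132033969537 tilt err [ 1.35659886e-03 -4.36880853e-04  6.33174069e-17] axis offs [0.00090772 0.00091656 0.02016744] axial F -2.546096044509265
0.0001, 0.0002, -0.0005, -0.048, -0, 0.132, 0.3, 0.0002, 0.0004, -0.0011, -0.102, -0, 0.282, 0.3, 0.0003, 0.0006, -0.0017, -0.157, -0.001, 0.432, 0.3, 0.0004, 0.0008, -0.0022, -0.198, -0.001, 0.545, 0.3, 0.001, 0.0008, -0.0039, -0.208, -0.001, 0.573, 0.3, 0.002, 0.0008, -0.0067, -0.208, -0.001, 0.573, 0.3, 0.0034, 0.0008, -0.0105, -0.208, -0.001, 0.573, 0.3, 0.0047, 0.0008, -0.0142, -0.208, -0.001, 0.573, 0.3, 0.0061, 0.0008, -0.018, -0.208, -0.001, 0.573, 0.3, 0.0075, 0.0008, -0.0218, -0.208, -0.001, 0.573, 0.3, 0.0088, 0.0008, -0.0255, -0.208, -0.001, 0.573, 0.3, 0.0102, 0.0008, -0.0293, -0.208, -0.001, 0.573, 0.3
```

Emit:
move_arm --deltas '[0.0001,0.0002,-0.0005,-0.048,0,0.132,0.3,0.0002,0.0004,-0.0011,-0.102,0,0.282,0.3,0.0003,0.0006,-0.0017,-0.157,-0.001,0.432,0.3,0.0004,0.0008,-0.0022,-0.198,-0.001,0.545,0.3,0.001,0.0008,-0.0039,-0.208,-0.001,0.573,0.3,0.002,0.0008,-0.0067,-0.208,-0.001,0.573,0.3,0.0034,0.0008,-0.0105,-0.208,-0.001,0.573,0.3,0.0047,0.0008,-0.0142,-0.208,-0.001,0.573,0.3,0.0061,0.0008,-0.018,-0.208,-0.001,0.573,0.3,0.0075,0.0008,-0.0218,-0.208,-0.001,0.573,0.3,0.0088,0.0008,-0.0255,-0.208,-0.001,0.573,0.3,0.0102,0.0008,-0.0293,-0.208,-0.001,0.573,0.3]'

```text
t: 13.75
tool_pos: [0.4345, 0.0144, 0.2438]
orientation: [0.266, 2.866, -0.028]
force: [-0.2, 0.5, -3.1]
opening: 0.0476
gripper_force: 55.0
```

```bash
cat > pl.py <<'E'
from kin import *
import sys
st=log(); print(st["t"],np.round(st["q"],2),st["force"])
P,r,R0=fit(); T=Rot.from_rotvec(R0[0])
Rg=tool(15); A=np.stack([xc,yc,zc],1).T@Rg   # tool axes in camera frame
off=.004 # grasp point above camera centre along zc
well=np.array([.409,-.3215,.055])
def place(center,yaw):
    Rcam=Rot.from_euler('z',yaw).as_matrix(); return center+off*Rcam[:,2],Rcam@A
E
python3 - <<'E'
from pl import *
for yaw in(-.178,-.6,-1,-1.4,.3):
    g,R=place(well+[0,0,.0375],yaw); q,a,b=ik(g,R,P,T,st["q"]); print(yaw,np.round(q,2),round(a,4),round(b,3))
    print(place(well+[0,0,.11],yaw)[0], delta(*place(well+[0,0,.13],yaw)))
E
```

```text
13.75 [-0.06 -0.66  2.09 -0.03  1.45 -1.45] [-0.18820886  0.48209901 -3.10414106]
-0.178 [-0.65  0.33  1.51 -0.16  1.61 -2.02] 0.0 0.0
[ 0.409  -0.3215  0.169 ] (array([-0.0169, -0.3353,  0.0672]), array([ 0.0057,  0.6124, -0.0064]))
-0.6 [-0.73  0.37  1.47 -0.04  1.65 -1.7 ] 0.0 0.0
[ 0.409  -0.3215  0.169 ] (array([-0.0171, -0.3341,  0.0673]), array([-0.0128,  0.6023,  0.4218]))
-1 [-0.81  0.35  1.49  0.06  1.65 -1.39] 0.0 0.0
[ 0.409  -0.3215  0.169 ] (array([-0.0177, -0.3332,  0.0675]), array([-0.0304,  0.5755,  0.8271]))
-1.4 [-0.89  0.3   1.55  0.17  1.6  -1.08] 0.0 0.0
[ 0.409  -0.3215  0.169 ] (array([-0.0186, -0.3327,  0.0677]), array([-0.0482,  0.531 ,  1.2315]))
0.3 [-0.57  0.25  1.61 -0.26  1.52 -2.4 ] 0.0 0.0
[ 0.409  -0.3215  0.169 ] (array([-0.0172, -0.3365,  0.0673]), array([ 0.0264,  0.6014, -0.4914]))
```

Emit:
move_arm --deltas '[0,-0.01,-0.05,0,0,0,0.3,0,-0.05,-0.05,0,0.1,0,0.3,-0.01,-0.1,-0.04,0,0.25,0.1,0.3,-0.015,-0.15,-0.01,-0.01,0.4,0.2,0.3,-0.017,-0.2,0.02,-0.013,0.5,0.3,0.3,-0.017,-0.25,0.045,-0.013,0.602,0.4,0.3,-0.017,-0.3,0.06,-0.013,0.602,0.422,0.3,-0.017,-0.334,0.067,-0.013,0.602,0.422,0.3,-0.017,-0.334,0.067,-0.013,0.602,0.422,0.3,-0.017,-0.334,0.067,-0.013,0.602,0.422,0.3]'

```text
t: 15.0
tool_pos: [0.407, -0.3196, 0.1816]
orientation: [-0.83, -2.68, -0.147]
force: [-0.0, 0.6, -3.3]
opening: 0.0474
gripper_force: 55.0
```

```bash
python3 - <<'E'
from pl import *
np.set_printoptions(suppress=True)
print("res mm",np.round(r*1000,1).max())
print("to above",delta(*place(well+[0,0,.13],-.6)))
for n in("scene","top"):
    p,d,W=pts(n); np.save(n+"W2.npy",W)
    h=cv2.cvtColor(p,cv2.COLOR_RGB2HSV).astype(int)
    b=(h[...,0]>100)&(h[...,0]<125)&(h[...,1]>120)&np.all((W>[.3,-.45,.08])&(W<[.55,-.2,.35]),-1)
    c=W[b]; print(n,len(c),np.round(c.mean(0),4),np.round(c.min(0),3),np.round(c.max(0),3))
    if n=="scene": cv2.imwrite("pics/s3.png",cv2.resize(p[130:270,150:330,::-1],None,fx=4,fy=4))
p,d=robot.read_camera("wrist"); cv2.imwrite("pics/w3.png",p[:,:,::-1])
E
```

```text
15.0 [-0.73  0.29  1.38 -0.05  1.81 -1.7 ] [-0.026917    0.63117382 -3.33537029]
res mm -0.0
to above (array([-0.0001, -0.0004,  0.0001]), array([ 0.0008,  0.0005, -0.0003]))
scene 336 [ 0.4226 -0.3083  0.1854] [ 0.386 -0.35   0.15 ] [ 0.445 -0.285  0.224]<stdin>:9: RuntimeWarning: Mean of empty slice.
  ret = um.true_divide(
Traceback (most recent call last):
ValueError: zero-size array to reduction operation minimum which has no identity
```

View pics/s3.png

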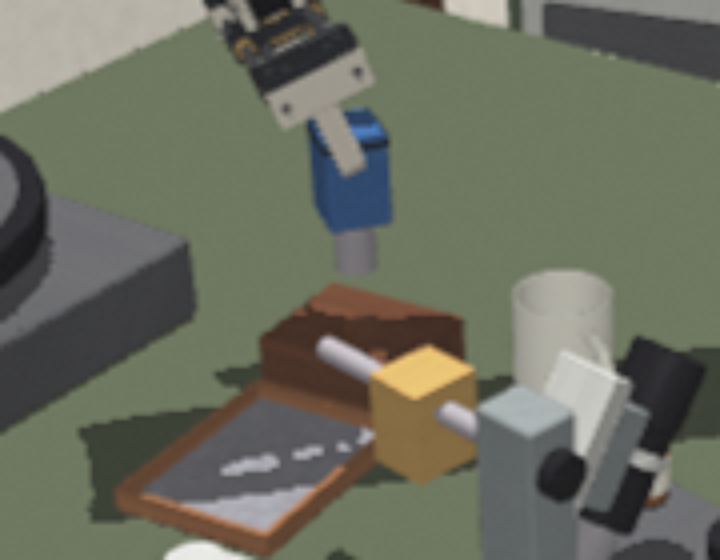

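The camera hangs upright above the block, with the nose tip at (355,270) in the crop. Quick tilt check before I lower it.

```bash
python3 - <<'E'
from pl import *
np.set_printoptions(suppress=True,precision=4)
p,d,W=pts("scene"); h=cv2.cvtColor(p,cv2.COLOR_RGB2HSV).astype(int)
b=(h[...,0]>100)&(h[...,0]<125)&(h[...,1]>120)&np.all((W>[.3,-.45,.08])&(W<[.55,-.2,.35]),-1)
c=W[b]; Rc=Rot.from_euler('z',-.6).as_matrix(); Q=(c-(well+[0,0,.13]))@Rc
for ax,sg in((0,1),(1,1),(0,-1),(1,-1),(2,1)):
    s=Q[np.abs(sg*Q[:,ax]-(.0375 if ax==2 else .024))<.006]
    if len(s)>25:
        o=[i for i in range(3) if i!=ax]; k=np.linalg.lstsq(np.c_[s[:,o],np.ones(len(s))],s[:,ax],rcond=None)[0]; print("axis",ax,sg,len(s),"slopes on",o,k, "mean",s.mean(0))
# block top & well in scene
t=W[(np.abs(W[...,2]-.055)<.004)&(W[...,0]>.3)&(W[...,0]<.5)&(W[...,1]<-.22)&(W[...,1]>-.42)]
print(len(t),cv2.minAreaRect((t[:,:2]*1000).astype(np.float32)))
print("lower 60mm/93mm:",delta(*place(well+[0,0,.06],-.6)),delta(*place(well+[0,0,.0375],-.6)))
E
```

```text
15.1 [-0.73  0.29  1.38 -0.05  1.81 -1.7 ] [ 0.47209735 -0.35711079 -3.51243804]
axis 0 1 103 slopes on [1, 2] [-0.057  -0.0039  0.0236] mean [0.023  0.0115 0.0001]
axis 1 1 229 slopes on [0, 2] [-0.0094 -0.0078  0.0244] mean [ 0.0016  0.0244 -0.0031]
axis 2 1 58 slopes on [0, 1] [-0.0146 -0.0357  0.0365] mean [-0.0069  0.0079  0.0363]
435 ((398.25762939453125, -294.0735778808594), (108.47413635253906, 190.71612548828125), 18.108474731445312)
lower 60mm/93mm: (array([-0.0241, -0.0011,  0.0665]), array([-0.    ,  0.0014,  0.0011])) (array([-0.0318, -0.0011,  0.0876]), array([-0.    ,  0.0014,  0.0011]))
```

Emit:
move_arm --deltas '[-0.005,-0.0003,0.015,0,0,0,0.3,-0.0105,-0.0007,0.03,0,0,0,0.3,-0.0156,-0.0009,0.043,0,0,0,0.3,-0.0178,-0.0011,0.049,0,0,0,0.3,-0.0199,-0.0011,0.055,0,0,0,0.3,-0.022,-0.0011,0.061,0,0,0,0.3,-0.0241,-0.0011,0.0665,0,0,0,0.3,-0.0241,-0.0011,0.0665,0,0,0,0.3]'

```text
t: 16.15
tool_pos: [0.4058, -0.3205, 0.1104]
orientation: [-0.829, -2.679, -0.147]
force: [-0.2, 0.2, -3.9]
opening: 0.0476
gripper_force: 55.0
```

```bash
python3 - <<'E'
from pl import *
print(delta(*place(well+[0,0,.0375],-.6)), st["wrist_torque"])
E
```

```text
16.15 [-0.73  0.34  1.45 -0.05  1.69 -1.7 ] [-0.21232447  0.184621   -3.94147061]
(array([-0.0078,  0.0009,  0.0199]), array([ 0.0005, -0.0006, -0.0002])) [-0.20254634 -0.45184679  0.01200025]
```

Emit:
move_arm --deltas '[-0.0023,0.0005,0.006,0,0,0,0.3,-0.0047,0.0009,0.012,0,0,0,0.3,-0.0063,0.0009,0.016,0,0,0,0.3,-0.0074,0.0009,0.0189,0,0,0,0.3,-0.0078,0.0009,0.0199,0,0,0,0.3,-0.0078,0.0009,0.0199,0,0,0,0.3]'

```text
t: 16.9
tool_pos: [0.407, -0.3202, 0.0895]
orientation: [-0.829, -2.679, -0.146]
force: [0.0, 0.1, -3.1]
opening: 0.048
gripper_force: 55.0
```

```bash
python3 - <<'E'
from pl import *
print(delta(*place(well+[0,0,.0375],-.6)), st["wrist_torque"],st["tool_pos"])
E
```

```text
16.9 [-0.73  0.37  1.47 -0.04  1.66 -1.7 ] [ 0.00769244  0.07865988 -3.1373721 ]
(array([0.0002, 0.0001, 0.0006]), array([ 0.0003,  0.0003, -0.0002])) [-0.22940101 -0.44034076  0.01772162] [ 0.40701131 -0.3202434   0.08946723]
```

Emit:
move_arm --deltas '[-0.0003,0,0.0009,0,0,0,0.3,-0.0006,0,0.0017,0,0,0,0.3,-0.0008,0,0.0022,0,0,0,0.3]'

```text
t: 17.27
tool_pos: [0.4072, -0.3204, 0.0879]
orientation: [-0.829, -2.68, -0.146]
force: [-0.5, 0.3, 4.5]
opening: 0.0476
gripper_force: 55.0
```

Resting on the mouth. Releasing gently and retreating along the tool axis.

Emit:
move_arm --deltas '[0,0,-0.0003,0,0,0,0.6,0,0,-0.0003,0,0,0,0.8,0,0,-0.0003,0,0,0,1,0,0,-0.0003,0,0,0,1,0,0,-0.02,0,0,0,1,0,0,-0.05,0,0,0,1,0,0,-0.09,0,0,0,1,0,0,-0.13,0,0,0,1]' --squeeze 10

```text
t: 18.27
tool_pos: [0.4443, -0.3458, 0.2119]
orientation: [-0.83, -2.68, -0.146]
force: [0.1, 0.5, 0.0]
opening: 0.0929
gripper_force: 0.0
```

```bash
cat > wt.py <<'E'
from pl import *
np.set_printoptions(suppress=True,precision=4)
Wc=np.array([.594,-.1085,.1445])   # weight centre
def wtool(sgn=1): return Rd(np.array([0,0,-1.]),sgn*fx)   # closing along own x
E
python3 - <<'E'
from wt import *
p,d,W=pts("scene"); h=cv2.cvtColor(p,cv2.COLOR_RGB2HSV).astype(int)
b=(h[...,0]>100)&(h[...,0]<125)&(h[...,1]>120)&np.all((W>[.3,-.45,.05])&(W<[.55,-.2,.35]),-1)
c=W[b]; Rc=Rot.from_euler('z',-.6).as_matrix(); Q=(c-(well+[0,0,.0375]))@Rc
print("cam extents",np.percentile(Q,[1,50,99],axis=0))
# weight by scene & top
for n in("scene","top"):
    P0,W0=np.load(n+"P.npy"),np.load(n+"W.npy"); h=cv2.cvtColor(P0,cv2.COLOR_RGB2HSV).astype(int)
    m=(h[...,0]>15)&(h[...,0]<30)&(h[...,1]>100)&np.all((W0>[.5,-.2,.08])&(W0<[.7,0,.25]),-1)
    q=(W0[m]-Wc)@np.stack([fx,yc,[0,0,1]],1); print(n,np.percentile(q,[1,5,50,95,99],axis=0)); s=q[q[:,2]>.027]; print("  top face",s.mean(0),s.min(0),s.max(0))
for sg in(1,-1):
    R=wtool(sg); q,a,b=ik(Wc+[0,0,.008],R,P,T,st["q"]); print(sg,q,a,b,delta(Wc+[0,0,.115],R))
    q,a,b=ik(np.array([.545,-.309,.045]),Rot.from_euler('z',.178+.09).as_matrix()@R,P,T,q); print(q,a,b)
E
```

```text
18.275 [-0.72  0.4   1.2  -0.04  1.89 -1.7 ] [0.06313799 0.48656124 0.03916352]
cam extents [[-0.019  -0.022  -0.0333]
 [ 0.0056  0.0224  0.0079]
 [ 0.0256  0.0305  0.0386]]
scene [[-0.021  -0.0242 -0.0311]
 [-0.0164 -0.0199 -0.0278]
 [ 0.0194  0.0097  0.0135]
 [ 0.0291  0.0227  0.0318]
 [ 0.0302  0.0243  0.0327]]
  top face [0.0047 0.0005 0.0302] [-0.0242 -0.0235  0.0272] [0.0302 0.0244 0.0342]
top [[-0.024  -0.022  -0.0276]
 [-0.0234 -0.0202 -0.0139]
 [-0.004  -0.0002  0.031 ]
 [ 0.0239  0.0199  0.0351]
 [ 0.0268  0.0216  0.0369]]
  top face [ 0.0012 -0.0004  0.0318] [-0.0241 -0.0225  0.027 ] [0.0274 0.0219 0.038 ]
1 [-0.2656  0.1725  1.546  -0.      1.4231 -0.0876] 3.217766851310039e-12 1.3770084693611429e-10 (array([ 0.0241,  0.2806, -0.0276]), array([-0.1957, -0.3008,  1.1368]))
[-0.5976  0.3305  1.5659 -0.      1.2452 -0.6876] 3.7296151307255295e-16 3.184579121459009e-16
-1 [-0.0694  0.1184  1.641  -0.2991  1.3288 -2.65  ] 0.005576107392042829 0.43466037696354765 (array([ 0.0241,  0.2806, -0.0276]), array([ 0.3374, -0.2195, -1.9711]))
[-0.2613  0.1065  2.0117 -0.7863  0.8141 -2.65  ] 0.008936022327884274 0.7341896578991205
```

```bash
sed -i 's/\.594,-\.1085,\.1445/.596,-.109,.1445/' wt.py; python3 - <<'E'
from wt import *
for k in(.10,.01): print(k,delta(Wc+[0,0,k],wtool()))
E
```

```text
18.325 [-0.72  0.4   1.19 -0.04  1.9  -1.7 ] [-0.29283584  0.86410045  3.78076426]
0.1 (array([ 0.0173,  0.2813, -0.0141]), array([-0.1957, -0.3008,  1.1368]))
0.01 (array([-0.0127,  0.2814,  0.0707]), array([-0.1957, -0.3008,  1.1368]))
```

Emit:
move_arm --deltas '[0.01,0.05,-0.03,-0.03,-0.05,0.18,1,0.017,0.11,-0.03,-0.07,-0.1,0.36,1,0.017,0.17,-0.025,-0.1,-0.15,0.54,1,0.017,0.23,-0.02,-0.13,-0.2,0.72,1,0.017,0.281,-0.014,-0.16,-0.25,0.9,1,0.017,0.281,-0.014,-0.196,-0.301,1.08,1,0.017,0.281,-0.014,-0.196,-0.301,1.137,1,0.017,0.281,-0.014,-0.196,-0.301,1.137,1,0.017,0.281,-0.014,-0.196,-0.301,1.137,1]'

```text
t: 19.45
tool_pos: [0.5934, -0.1075, 0.229]
orientation: [-2.402, -2.011, 0.001]
force: [-0.2, -0.5, -0.9]
opening: 0.0931
gripper_force: 0.0
```

```bash
python3 - <<'E'
from wt import *
print(st["tool_pos"])
p,d=robot.read_camera("wrist")
m=robot.camera_model("wrist"); K=m["K"]; v,u=np.mgrid[:480,:640]
x=(u-K[0,2])/K[0,0]; y=(v-K[1,2])/K[1,1]; th=np.hypot(x,y); s=np.tan(th)/np.maximum(th,1e-9)
X=np.stack([x*s*d,y*s*d,d,np.ones_like(d)],-1)@m["tool_from_camera"].T
W=X[...,:3]@Rot.from_rotvec(st["orientation"]).as_matrix().T+st["tool_pos"]
h=cv2.cvtColor(p,cv2.COLOR_RGB2HSV).astype(int)
B=np.stack([fx,yc,[0,0,1]],1); Q=(W-Wc)@B
mk=(d>0)&(th<1.3)
k=mk&(h[...,0]>15)&(h[...,0]<30)&(h[...,1]>100)&(np.abs(Q)<.06).all(-1)&(Q[...,2]>.026)
s=Q[k]; print("top face",len(s),np.percentile(s,[1,50,99],axis=0)); r=cv2.minAreaRect((s[:,:2]*1000).astype(np.float32)); print(r)
k=mk&(h[...,1]<90)&(np.abs(Q[...,0])<.025)&(Q[...,1]<-.035)&(Q[...,1]>-.15)&(Q[...,2]>-.01)&(Q[...,2]<.03)
s=Q[k]; print("rod",len(s),np.polyfit(s[:,1],s[:,0],1),s[:,1].min(),np.percentile(s[:,2],95))
print(delta(Wc+[0,0,.01],wtool()))
E
```

```text
19.45 [-0.27  0.14  1.43  0.    1.58 -0.09] [-0.21848274 -0.52417624 -0.94523206]
[ 0.5934 -0.1075  0.229 ]
top face 4666 [[-0.0245 -0.0234  0.0279]
 [-0.0003 -0.0001  0.0314]
 [ 0.0245  0.0204  0.0329]]
((0.01509857177734375, -1.7376766204833984), (44.71646499633789, 50.1116828918457), 89.65335083007812)
rod 1350 [ 0.0068 -0.0001] -0.09842795220976186 0.01860283617329588
(array([-0.0013,  0.0035,  0.0822]), array([-0.0073, -0.0049,  0.0006]))
```

Emit:
move_arm --deltas '[-0.001,0.0035,0.03,-0.007,-0.005,0,1,-0.0013,0.0035,0.055,-0.007,-0.005,0,1,-0.0013,0.0035,0.075,-0.007,-0.005,0,1,-0.0013,0.0035,0.082,-0.007,-0.005,0,1,-0.0013,0.0035,0.082,-0.007,-0.005,0,0.7,-0.0013,0.0035,0.082,-0.007,-0.005,0,0.5,-0.0013,0.0035,0.082,-0.007,-0.005,0,0.35,-0.0013,0.0035,0.082,-0.007,-0.005,0,0.3,-0.0013,0.0035,0.082,-0.007,-0.005,0,0.3,-0.0013,0.0035,0.082,-0.007,-0.005,0,0.3]' --squeeze 40

```text
t: 20.75
tool_pos: [0.596, -0.1086, 0.1466]
orientation: [2.41, 2.015, -0.0]
force: [0.1, 0.3, 1.9]
opening: 0.0497
gripper_force: 40.0
```

```bash
python3 - <<'E'
from wt import *
print(st["tool_pos"],st["opening"],st["gripper_force"])
R=wtool(); print("tool x along yc:",R[:,0]@yc)
for d in(0,.05,.15): print(d,delta(Wc+[0,0,.010+.0022]-d*yc,R))
E
```

```text
20.75 [-0.26  0.18  1.54 -0.    1.43 -0.09] [0.08683619 0.33346925 1.86475627]
[ 0.596  -0.1086  0.1466] 0.04973745668612776 39.98954236507416
tool x along yc: 1.0
0 (array([-0.0004,  0.0001, -0.0021]), array([-0.0001,  0.0003, -0.0002]))
0.05 (array([-0.0504,  0.0001, -0.0021]), array([-0.0001,  0.0003, -0.0002]))
0.15 (array([-0.1504,  0.0001, -0.0021]), array([-0.0001,  0.0003, -0.0002]))
```

Emit:
move_arm --deltas '[0,0,-0.0012,0,0,0,0.3,-0.001,0,-0.0022,0,0,0,0.3,-0.01,0,-0.0022,0,0,0,0.3,-0.025,0,-0.0022,0,0,0,0.3,-0.04,0,-0.0022,0,0,0,0.3,-0.055,0,-0.0022,0,0,0,0.3,-0.06,0,-0.0022,0,0,0,0.3,-0.06,0,-0.0022,0,0,0,0.3]'

```text
t: 21.75
tool_pos: [0.5851, -0.1681, 0.1485]
orientation: [-2.411, -2.013, 0.001]
force: [0.2, -0.0, -5.4]
opening: 0.0496
gripper_force: 40.0
```

Emit:
move_arm --deltas '[-0.01,0,0,0,0,0,0.3,-0.025,0,0,0,0,0,0.3,-0.045,0,0,0,0,0,0.3,-0.065,0,0,0,0,0,0.3,-0.085,0,0,0,0,0,0.3,-0.1,0,0,0,0,0,0.3,-0.1,0,0,0,0,0,0.3]'

```text
t: 22.62
tool_pos: [0.5671, -0.2674, 0.1484]
orientation: [-2.412, -2.013, 0.001]
force: [0.4, 0.1, -5.5]
opening: 0.0496
gripper_force: 40.0
```

```bash
python3 - <<'E'
from wt import *
print(st["tool_pos"],st["force"])
R=Rot.from_euler('z',-PSI+.09).as_matrix()@wtool()
tr=np.array([.548,-.310,.005]); q0=st["q"]
for k in(.09,.03,.0005): print(k,delta(tr+[0,0,.032+.010+k],R), ik(tr+[0,0,.042+k],R,P,T,q0)[0])
E
```

```text
22.625 [-0.52  0.23  1.47 -0.    1.44 -0.34] [ 0.40291181  0.14465643 -5.54918885]
[ 0.5671 -0.2674  0.1484] [ 0.4029  0.1447 -5.5492]
0.09 (array([-0.0453, -0.0111,  0.0195]), array([-0.0007,  0.0002, -0.2701])) [-0.5962  0.2513  1.4847  0.      1.4056 -0.6862]
0.03 (array([-0.0453, -0.0111,  0.0795]), array([-0.0007,  0.0002, -0.2701])) [-0.5962  0.3037  1.5361 -0.      1.3018 -0.6862]
0.0005 (array([-0.0453, -0.0111,  0.109 ]), array([-0.0007,  0.0002, -0.2701])) [-0.5962  0.3353  1.5549 -0.      1.2513 -0.6862]
```

```bash
python3 - <<'E'
from wt import *
R=Rot.from_euler('z',-PSI+.09).as_matrix()@wtool()
tr=np.array([.548+.022,-.310+.002,.005])
for k in(.09,.01,.001): print(k,delta(tr+[0,0,.032+.010+k],R))
E
```

```text
22.625 [-0.52  0.23  1.47 -0.    1.44 -0.34] [ 0.40291181  0.14465643 -5.54918885]
0.09 (array([-0.0394,  0.0102,  0.0195]), array([-0.0007,  0.0002, -0.2701]))
0.01 (array([-0.0394,  0.0102,  0.0995]), array([-0.0007,  0.0002, -0.2701]))
0.001 (array([-0.0394,  0.0102,  0.1085]), array([-0.0007,  0.0002, -0.2701]))
```

Emit:
move_arm --deltas '[-0.02,0.005,0,0,0,0,0.3,-0.039,0.01,0.005,-0.001,0,-0.13,0.3,-0.039,0.01,0.02,-0.001,0,-0.27,0.3,-0.039,0.01,0.045,-0.001,0,-0.27,0.3,-0.039,0.01,0.07,-0.001,0,-0.27,0.3,-0.039,0.01,0.09,-0.001,0,-0.27,0.3,-0.039,0.01,0.1,-0.001,0,-0.27,0.3,-0.039,0.01,0.104,-0.001,0,-0.27,0.3,-0.039,0.01,0.107,-0.001,0,-0.27,0.3,-0.039,0.01,0.107,-0.001,0,-0.27,0.3]'

```text
t: 23.88
tool_pos: [0.5707, -0.3064, 0.0422]
orientation: [2.116, 2.32, 0.0]
force: [-0.6, 0.2, -5.7]
opening: 0.0495
gripper_force: 40.0
```

Emit:
move_arm --deltas '[0,0,0.0012,0,0,0,0.3,0,0,0.0022,0,0,0,0.3,0,0,0.003,0,0,0,0.3,0,0,0.003,0,0,0,0.3]'

```text
t: 24.38
tool_pos: [0.5705, -0.3063, 0.0392]
orientation: [2.117, 2.32, 0.0]
force: [-2.2, 1.3, 0.8]
opening: 0.05
gripper_force: 40.0
```

Emit:
move_arm --deltas '[0,0,0.0005,0,0,0,0.3,0,0,0.0005,0,0,0,0.55,0,0,0.0003,0,0,0,0.8,0,0,0.0003,0,0,0,0.9,0,0,0.0003,0,0,0,0.9,0,0,-0.03,0,0,0,0.9,0,0,-0.07,0,0,0,0.9,0,0,-0.11,0,0,0,0.9,0,0,-0.16,0,0,0,0.9]' --squeeze 5

```text
t: 25.5
tool_pos: [0.5696, -0.3057, 0.1988]
orientation: [-2.116, -2.32, 0.0]
force: [0.2, -0.5, -0.2]
opening: 0.0835
gripper_force: 0.0
```

```bash
python3 - <<'E'
from wt import *
print(st["opening"])
p,d,W=pts("scene"); cv2.imwrite("pics/s4.png",cv2.resize(p[150:330,140:380,::-1],None,fx=3.3,fy=3.3))
h=cv2.cvtColor(p,cv2.COLOR_RGB2HSV).astype(int)
m=(h[...,0]>15)&(h[...,0]<30)&(h[...,1]>100)&np.all((W>[.48,-.38,.01])&(W<[.66,-.24,.1]),-1)
c=W[m]; print("weight",len(c),np.percentile(c,[1,50,99],axis=0)); print("topz",c[c[:,2]>.062].mean(0))
b=(h[...,0]>100)&(h[...,0]<125)&(h[...,1]>120)&np.all((W>[.3,-.45,.05])&(W<[.55,-.2,.35]),-1)
c=W[b]; print("cam",np.percentile(c,[1,50,99],axis=0))
E
```

```text
25.5 [-0.57  0.26  1.35  0.    1.54 -0.66] [ 0.17088416 -0.4850379  -0.22609188]
0.0834706314719663
weight 529 [[ 0.5465 -0.3298  0.011 ]
 [ 0.5869 -0.2966  0.0482]
 [ 0.6006 -0.2811  0.0711]]
topz [ 0.5741 -0.3048  0.067 ]
cam [[ 0.3869 -0.3476  0.0579]
 [ 0.4232 -0.3089  0.1018]
 [ 0.4442 -0.2897  0.1306]]
```

View pics/s4.png

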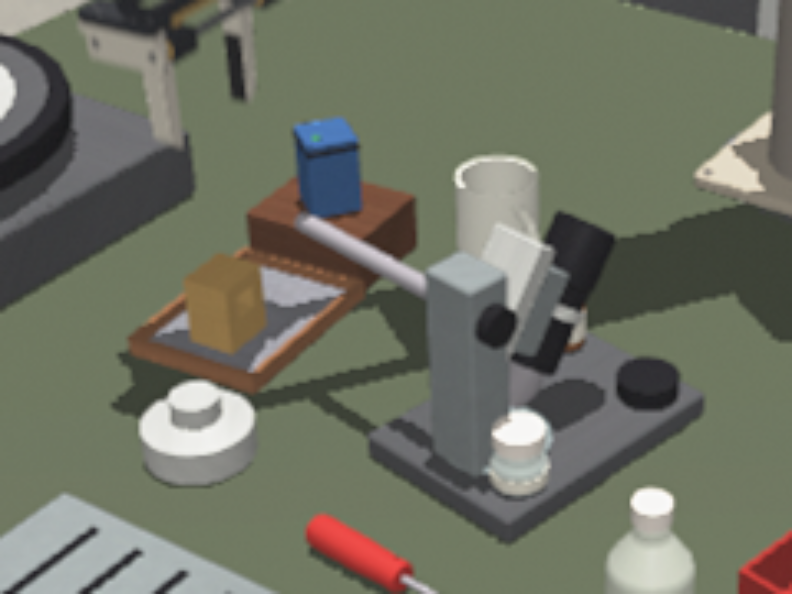

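The picture shows the camera upright in the well at (328,165) and the weight standing in the tray at (225,305). The head is down on its stop, the bystanders haven't moved, and the gripper is clear.

```bash
python3 -c "
from plant import robot
print(robot.close_job())"
```

```text
the job is handed in; nothing more can be done
None
```

The job is handed in at about 25.6 s: the camera is nose-down in the well, the weight stands upright in the tray, and the last picture shows the microscope head on its stop and the bystanders in view unmoved; the hand-in returned no verdict.

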